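# Undo the clamp knobs and hold the breaker enclosure's cover open

## Robot

A 7-joint arm with a two-finger parallel gripper is mounted at the origin on the work surface. World frame = base frame: x ahead of the robot, y to its left, z up, the work surface at z = 0. Lengths are in mm, angles in rad, forces in N, time in s.
With the tool pointing down it reaches from about 425 to 875 mm from the base axis. Payload 8.4 kg.
Tool frame: the origin (TCP) lies between the finger pads; the fingertips stand 11 mm ahead of it and the grasp point (between the pads) lies 8 mm behind it; z points along the fingers, y is the line along which they close (so a half turn about z gives the same grasp; the last joint's range is limited). The gripper opens to 87 mm and grips with 3 to 60 N. Pads are 19 mm wide; open, the fingers measure 117 mm over their backs; the gripper's body (75 mm by 190 mm) begins 51 mm behind the grasp point.
Start: joints at [1.218, 0.333, 0.04, 1.465, -0.013, 1.343, -0.059], TCP at [163.183, -629.154, 233.546] pointing down, gripper open.
Joint ranges: [-2.58, 2.58], [-0.38, 2.09], [-1.3, 1.39], [0.25, 2.4], [-1.5, 4.64], [0.08, 2.09], [-2.65, 2.65]. Speed limits (rad/s): [2.22, 2.22, 2.79, 2.79, 3.14, 3.14, 3.14].

## Interface

Orientations are given as a unit quaternion [w, x, y, z].
In Python, from workcell import manip gives the robot as it stands.
- The arm moves only by the tool move_arm, never from a script. Its argument "moves" is a list of rows, each a list of 3 entries, a list of its own where there are three numbers: the shift along the tool's x, y, z as a fraction of full scale, then the turn about the tool's z as a fraction of full scale, then the closure, from 0 (fully open) to 1 (shut). In form: [[[dx, dy, dz], yaw, hand], ...]. A call has 1 to 20 rows; each row shifts and turns the commanded pose from where the row before left it, along the tool's axes as they then stand; what a row does not reach is not made up. Full scale, the value 1, is 250 mm for a shift and pi rad for a turn. A row lasts 1/10 s, in which the tool goes at most 50 mm and 8.59 degrees, less where a joint would pass 70% of its speed; a pose out of reach is approached as far as the arm can. A call with a number of a shift or a turn outside -1 to 1 is refused whole. A call with a gripper value outside its range is refused whole. The fingers move at their own pace and stop on an object; "force" is the grip in N (left out, the last holds). Time passes only in rows, so rows that do not move let the fingers close. It gives the time, the measured TCP pose, the force, the opening and the grip force at its end, in the units of the state.
- manip.state(): the state, without advancing time (a new reading comes with each control period).
- manip.snapshot(name): name is "side" or "top" or "wrist"; returns a dict with "frame" (384x512x3 uint8, blue, green, red), "intrinsics" (3x3 intrinsics, pixels), "R" (3x3) and "t" (3): a world point X has camera coordinates R X + t; the wrist camera has in their place "tool_from_camera" (4x4, takes a point from camera to tool coordinates, whose origin is the TCP and whose axes are the flange's). Camera axes: x right, y down, z forward; pixel columns grow to the right and rows downward; lengths in mm; the calibration is good to about 2 mm. A picture is of the moment at which its call begins: read the wrist's pose just before it. There is no depth.
- manip.hand_in(): hands the job in; it is judged then, once.
Trained networks look in the newest picture that a camera, given by its name, has taken for a name from the list of things; names that differ only in an ending like _2 or _b are one class to them, and where a whole thing is asked for, a point or a joint stands for the part that bears it (a point fixed in the world has none). Each returns a list of dicts, best first, with "confidence" (0 to 1); they miss things now and then, are a little off and sometimes report something else, mostly with a low value. They report only what shows in the picture. A call takes as long as a camera call.
- manip.recognise(camera, query): "extent" ([left, top, right, bottom] in pixels, round what is visible of it).
- manip.cut_out(camera, query): "region" (384x512 bool, what is visible of it) and "extent" ([left, top, right, bottom] in pixels, round what is visible of it).
The state is a dict: "clock": time; "joint_pos": joint angles; "joint_velocities": joint speeds; "effort": joint torques, N m; "position": TCP position; "tcp_rot": TCP orientation; "wrist_force": force on the tool from outside, world axes, zero at the start; "wrist_torque": the same for the moment, N m; "finger_gap": finger opening in mm; "grasp_force": force on a finger pad.
Only numpy, scipy, OpenCV 4.12 (cv2) and the standard library are available. Lean on these libraries where they do the work, as an engineer would, in place of code of your own. Each camera call takes 0.05 s, during which the arm holds its last target. There are 200 camera calls.

## Task

Undo the two captive clamp knobs on the grey breaker enclosure, turning each counterclockwise all the way to its end stop, and only then raise the hinged cover by its bar handle. Finish while still holding the cover steady, half open at 45 degrees from its closed position, so that the breakers inside can be checked; do not let it go, since it falls shut by itself. Leave everything else on the bench where it is.

Things in the scene. Friction and masses are not known exactly. Their poses are not given: they have to be found in the camera images.
- enclosure: grey steel breaker enclosure lying on its back, bolted to the bench: box 200 (x) by 220 (y) by 80 high, with a solid ear on the left and on the right side that carries a clamp knob. Origin: centre of its underside on the bench; z up; its x axis points from the hinge side (nearer the robot) to the cover's free edge (away from the robot), y to the left
- cover_handle (a point): middle of the cover's round steel bar handle: diameter 11, 100 long, parallel to the hinge, on two legs; 175 from the hinge axis along the cover, 41 off it at right angles; 29 free below the bar; 25 short of the cover's free edge. Axes turn with the cover: x from hinge to free edge, y along bar, z out of it. Closed: enclosure x +75, y 0, 121.5 above the bench
- cover_hinge (a point): middle of the cover's hinge axis, at x = -100, y = 0 in the enclosure's frame, 80.5 above the bench; the axis runs along the enclosure's y. Axes turn with the cover, as for cover_handle
- cover (a joint): opening angle of the cover, rad: 0 closed (level), 0.785 is 45 degrees, 1.35 its stop. The free edge rises and swings back towards the robot. Flat sheet cover 200 by 220 by 6, mass 0.36 to 0.6 kg, hinge nearly frictionless: it falls shut when released. While a knob is done up its dog holds the cover shut
- knob_left_grip (a point): left clamp knob at mid-wing, on its upright axis, 118 above the bench, 10 below the wing's top; axis at enclosure x +50, y +135, on a solid ear 88 high. Black wing 42 long, 14 thick, 40 high, pinched from above across the 14. A steel dog (14 wide, 8 thick) at its foot reaches 39 from the axis. Site x: along wing, towards the dog's end; z up
- knob_right_grip (a point): right clamp knob at mid-wing, on its upright axis, 118 above the bench, 10 below the wing's top; axis at enclosure x +50, y -135, on a solid ear 88 high. Black wing 42 long, 14 thick, 40 high, pinched from above across the 14. A steel dog (14 wide, 8 thick) at its foot reaches 39 from the axis. Site x: along wing, towards the dog's end; z up
- knob_left (a joint): turn of the left knob, rad, growing counterclockwise seen from above. 0: done up, the dog lies over the cover (it points straight at the enclosure's middle). 1.40: end stop, fully undone, dog off the cover, pointing nearly along the enclosure's +x. Starts between 0 and 0.25. Stays where it is left; dry friction about 0.12 N m.
- knob_right (a joint): turn of the right knob, rad, growing counterclockwise seen from above. 0: done up, the dog lies over the cover (it points straight at the enclosure's middle). 1.40: end stop, fully undone, dog off the cover, pointing nearly along the enclosure's -x. Starts between 0 and 0.25. Stays where it is left; dry friction about 0.12 N m.
- breaker_a: bystander: loose single-pole breaker, 78 x 25 x 52, beyond the enclosure's free edge; origin at its underside
- breaker_b: bystander: loose two-pole breaker, 78 x 50 x 52, beside the enclosure's left side; origin at its underside
- breaker_c: bystander: loose single-pole breaker, 78 x 25 x 52, on the bench to the right; origin at its underside
- screwdriver: bystander: screwdriver with black handle, 190 long, lying beside the enclosure's right side (origin midway along it); origin at its underside
- bracket: bystander: bent steel strap bracket, 35 x 148 x 36, on the bench to the left; origin at its underside
- jar: bystander: closed screw jar, 64 diameter, 85 high, on the right towards the robot; origin at its underside
- collar: bystander: steel conduit collar, 60 outer diameter, 28 high, beyond the enclosure to the right; origin at its underside

How it is judged:
By the outcome, as a careful person would: the job done as asked, in the order asked, and still so for the second after the job is handed in, while the arm keeps its last pose, push and grip.
It also fails if it takes over 51 s, if anything falls off the work surface, if the arm or the gripper's body presses on something with over 40 N, if the wrist force passes 120 N, or if a joint passes its speed limit or range.

## Working session

There is one attempt and no reset: what is moved stays moved. The work goes in short steps, Python scripts to look and compute and a tool call to move; the robot and the scene stay as the last step left them, time stands still between calls to the robot, and variables do not carry over. Pictures are saved under pics/ and viewed, at most 10 in all, crops included, and the job is handed in when it is done.

Besides the shell and the picture viewer there is one more tool, called after ">>>" as a command line: name --argument value ..., lists and objects as JSON in quotes. move_arm: Moves the arm, as the interface text tells. Its arguments: {"type":"object","properties":{"moves":{"type":"array","items":{"type":"array"}},"force":{"type":"number"}},"required":["moves"]}

```bash
mkdir -p pics; ls; python3 - <<'E'
from workcell import manip
import cv2
s=manip.state(); print({k:s[k] for k in ('clock','position','tcp_rot','finger_gap','wrist_force')})
for c in ('top','side'):
    p=manip.snapshot(c); cv2.imwrite(f'pics/{c}0.png',p['frame']); print(c,p['intrinsics'],p['R'],p['t'])
    for q in ('enclosure','cover_handle','knob_left_grip','knob_right_grip','breaker_a','breaker_b','screwdriver'):
        print(q,[(round(d['confidence'],2),[round(float(v)) for v in d['extent']]) for d in manip.recognise(c,q)][:4])
print(manip.state()['clock'])
E
```

```text
pics
{'clock': 0.0, 'position': array([ 163.07736259, -628.75663346,  232.67213929]), 'tcp_rot': array([-7.71291322e-04,  9.91959779e-01,  1.26551089e-01, -1.53105224e-04]), 'finger_gap': 86.71695594716306, 'wrist_force': array([-0.75839128,  0.31552931,  0.38330188])}
top [[369.41073948   0.         258.14397976]
 [  0.         369.41073948 196.32150324]
 [  0.           0.           1.        ]] [[ 0.0113293  -0.99987662 -0.01088094]
 [-0.99855981 -0.01074237 -0.05256342]
 [ 0.05244005  0.01146077 -0.99855831]] [  26.89767326  532.8740552  1310.09795833]
enclosure [(0.88, [217, 177, 306, 248])]
cover_handle [(0.91, [228, 171, 302, 247])]
knob_left_grip [(0.46, [219, 200, 235, 209])]
knob_right_grip [(0.68, [289, 182, 308, 191])]
breaker_a [(0.85, [204, 228, 225, 252]), (0.72, [262, 150, 271, 172]), (0.6, [377, 214, 398, 226])]
breaker_b [(0.85, [204, 228, 225, 252]), (0.72, [262, 150, 271, 172]), (0.6, [377, 214, 398, 226])]
screwdriver [(0.59, [297, 184, 346, 198])]
side [[420.70988891   0.         248.06827115]
 [  0.         420.70988891 205.2140708 ]
 [  0.           0.           1.        ]] [[-0.94175902 -0.33620549  0.00747122]
 [-0.21827998  0.59423065 -0.77410838]
 [ 0.25581986 -0.73065437 -0.633009  ]] [ 533.67871164  198.29588647 1141.56091961]
enclosure [(0.69, [239, 175, 312, 277])]
cover_handle [(0.84, [234, 188, 312, 242]), (0.64, [274, 276, 310, 301])]
knob_left_grip [(0.42, [250, 234, 260, 252])]
knob_right_grip [(0.42, [251, 173, 264, 194])]
breaker_a [(0.93, [273, 271, 309, 301]), (0.77, [207, 208, 232, 232]), (0.66, [308, 149, 322, 168])]
breaker_b [(0.93, [273, 271, 309, 301]), (0.77, [207, 208, 232, 232]), (0.66, [308, 149, 322, 168])]
screwdriver [(0.65, [251, 231, 260, 252]), (0.49, [275, 174, 281, 192])]
0.8
```

```bash
python3 - <<'E'
import cv2
a=cv2.imread('pics/top0.png')[135:265,190:410]; b=cv2.imread('pics/side0.png')[140:310,190:340]
cv2.imwrite('pics/top0c.png',cv2.resize(a,None,fx=3.6,fy=3.6,interpolation=cv2.INTER_CUBIC))
cv2.imwrite('pics/side0c.png',cv2.resize(b,None,fx=3.5,fy=3.5,interpolation=cv2.INTER_CUBIC))
E
```

```text
(no output)
```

View pics/top0c.png

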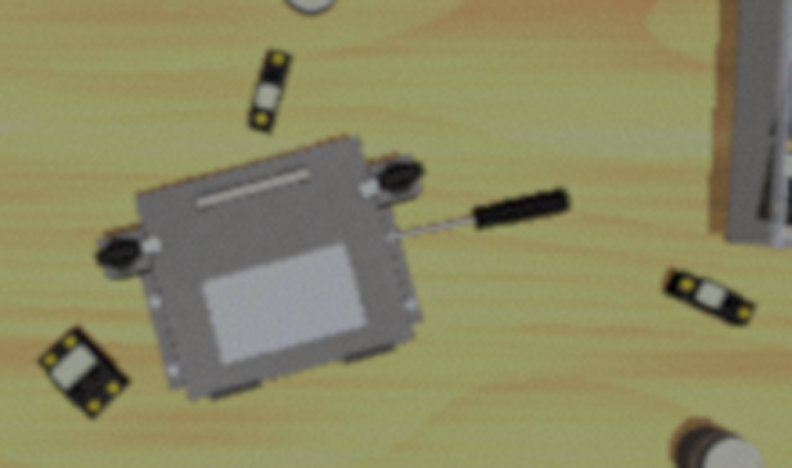

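View pics/side0c.png

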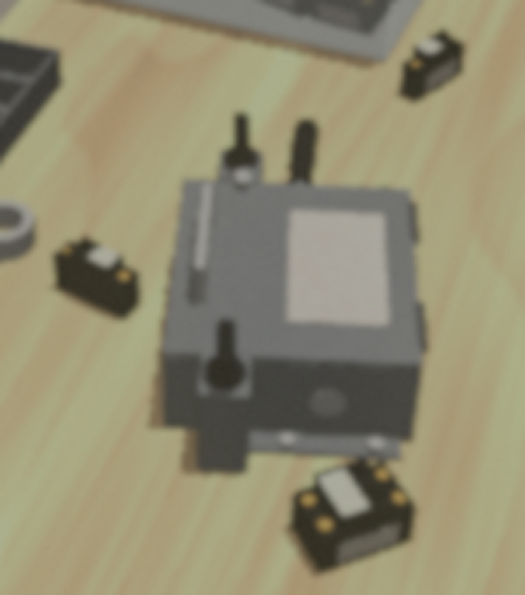

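```bash
cat > h.py <<'E'
import numpy as np
from scipy.optimize import least_squares
from scipy.spatial.transform import Rotation as Ro
def proj(p,X):
    c=p['R']@X+p['t']; u=p['intrinsics']@c; return u[:2]/u[2]
def enc(q,P):
    c,s=np.cos(q[2]),np.sin(q[2]); return np.array([q[0]+c*P[0]-s*P[1],q[1]+s*P[0]+c*P[1],P[2]])
E
python3 - <<'E'
from h import *
from workcell import manip
C={c:manip.snapshot(c) for c in('top','side')}
T=lambda u,v:(190+u/3.6,135+v/3.6); S=lambda u,v:(190+u/3.5,140+v/3.5)
pts=[('top',(100,110,86),T(137,193)),('top',(100,-110,86),T(358,137)),('top',(75,50,127),T(198,204)),('top',(75,-50,127),T(310,174)),
('top',(-100,110,86),T(190,398)),('top',(-100,-110,86),T(415,338)),('top',(50,135,128),T(123,252)),('top',(50,-135,128),T(401,175)),
('side',(100,-110,86),S(185,182)),('side',(100,110,86),S(163,357)),('side',(-100,-110,86),S(410,190)),('side',(-100,110,86),S(422,362)),
('side',(50,135,128),S(227,322)),('side',(50,-135,128),S(241,115)),('side',(75,-50,127),S(207,184)),('side',(75,50,127),S(197,272))]
f=lambda q:np.concatenate([proj(C[c],enc(q,P))-np.array(m) for c,P,m in pts])
r=least_squares(f,[600,0,0],loss='soft_l1',x_scale=[100,100,.3]); q=r.x;print(q)
print(np.round(f(q).reshape(-1,2),1))
for P in ((50,135,118),(50,-135,118),(75,0,121.5),(-100,0,80.5)): print(P,enc(q,P).round(1))
s=manip.state();print(s['clock'],Ro.from_quat(s['tcp_rot'],scalar_first=True).as_matrix().round(3))
E
```

```text
[4.85938773e+02 4.52154846e+00 2.77912142e-01]
[[-1.   0.6]
 [ 0.1 -0.9]
 [ 0.5 -0.9]
 [-1.2 -0.6]
 [-0.3  0.8]
 [ 0.2  0.2]
 [-1.7 -0. ]
 [ 0.5 -0.4]
 [-0.5 -1.6]
 [-0.4 -2.1]
 [ 0.4 -1. ]
 [ 0.6  0.3]
 [-0.2  3.9]
 [ 0.4  2.4]
 [ 0.3 -0.6]
 [ 0.8 -3.5]]
(50, 135, 118) [497.  148.1 118. ]
(50, -135, 118) [ 571.1 -111.6  118. ]
(75, 0, 121.5) [558.1  25.1 121.5]
(-100, 0, 80.5) [389.8 -22.9  80.5]
0.9 [[ 0.968  0.251  0.   ]
 [ 0.251 -0.968  0.   ]
 [ 0.    -0.    -1.   ]]
```

>>> move_arm --moves '[[[0.15, -0.114, 0], 0, 0], [[0.15, -0.114, 0], 0, 0], [[0.15, -0.114, 0], 0, 0], [[0.15, -0.114, 0], 0, 0], [[0.15, -0.114, 0], 0, 0], [[0.15, -0.114, 0], 0, 0], [[0.15, -0.114, 0], 0, 0], [[0.15, -0.114, 0], 0, 0], [[0.15, -0.114, 0], 0, 0], [[0.15, -0.114, 0], 0, 0], [[0.15, -0.114, 0], 0, 0], [[0.15, -0.114, 0], 0, 0], [[0.15, -0.114, 0], 0, 0], [[0.15, -0.114, 0], 0, 0]]'

```text
clock: 2.3
position: [572.2, -109.6, 233.9]
tcp_rot: [0.0, 0.992, 0.126, 0.0]
wrist_force: [0.6, 0.1, 0.3]
finger_gap: 86.6
grasp_force: 0.0
```

>>> move_arm --moves '[[[0, 0, 0], -0.0455, 0], [[0, 0, 0], -0.0455, 0], [[0, 0, 0], -0.0455, 0], [[0, 0, 0], -0.0455, 0], [[0, 0, 0], -0.0455, 0], [[0, 0, 0], -0.0455, 0], [[0, 0, 0], -0.0455, 0], [[0, 0, 0], -0.0455, 0], [[0, 0, 0], -0.0455, 0], [[0, 0, 0], -0.0455, 0], [[0, 0, 0], -0.0455, 0], [[0, 0, 0], -0.0455, 0], [[0, 0, 0], 0, 0], [[0, 0, 0], 0, 0]]'

```text
clock: 3.7
position: [571.2, -111.2, 233.6]
tcp_rot: [0.0, 0.555, 0.832, 0.0]
wrist_force: [0.5, -0.2, 0.5]
finger_gap: 86.8
grasp_force: 0.0
```

```bash
cat >> h.py <<'E'
from workcell import manip
def look(name):
    import cv2
    s=manip.state(); p=manip.snapshot('wrist'); cv2.imwrite(name,cv2.resize(p['frame'],(768,576)))
    R=Ro.from_quat(s['tcp_rot'],scalar_first=True).as_matrix(); T=np.eye(4);T[:3,:3]=R;T[:3,3]=s['position']
    M=np.linalg.inv(T@p['tool_from_camera']); p['R'],p['t']=M[:3,:3],M[:3,3]
    print(s['clock'],s['position'].round(1),'psi',np.arctan2(R[1,1],R[0,1]).round(3),'gap',round(s['finger_gap'],1),round(s['grasp_force'],1),s['wrist_force'].round(1),s['joint_pos'].round(2))
    return s,p,R
def onplane(p,uv,z):
    d=p['R'].T@np.linalg.inv(p['intrinsics'])@np.array([*uv,1.]); c=-p['R'].T@p['t']; return c+d*(z-c[2])/d[2]
E
python3 - <<'E'
from h import *
s,p,R=look('pics/w1.png'); 
import pickle; pickle.dump(p,open('w1.pkl','wb'))
for q in('knob_right_grip','cover_handle'):print(q,[(round(d['confidence'],2),np.round(d['extent']).tolist()) for d in manip.recognise('wrist',q)][:3])
Q=[485.9,4.5,.278]
for P in ((50,-135,128),(75,-50,127),(75,50,127),(100,-110,86),(100,110,86)): print(P,(proj(p,enc(Q,P))*1.5).round())
E
```

```text
3.7 [ 571.2 -111.2  233.6] psi 0.394 gap 86.8 0.0 [ 0.5 -0.2  0.5] [ 0.65  0.26 -0.64  1.61  0.16  1.33  0.39]
knob_right_grip []
cover_handle [(0.74, [105.0, 0.0, 343.0, 164.0])]
(50, -135, 128) [393. 296.]
(75, -50, 127) [458. 146.]
(75, 50, 127) [489. -73.]
(100, -110, 86) [474. 251.]
(100, 110, 86) [ 539. -157.]
```

View pics/w1.png

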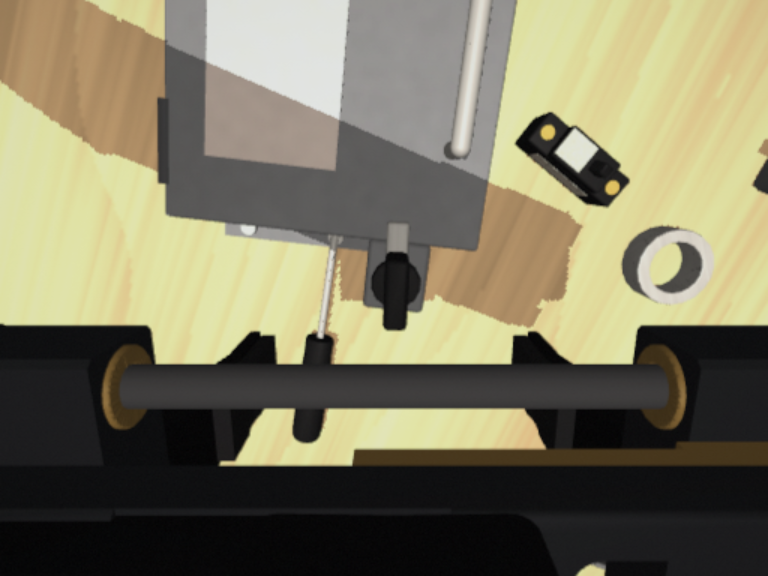

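>>> move_arm --moves '[[[0, 0, 0.1], 0, 0.4], [[0, 0, 0.1], 0, 0.4], [[0, 0, 0.1], 0, 0.4], [[0, 0, 0.1], 0, 0.4], [[0, 0, 0.05], 0, 0.4], [[0, 0, 0.044], 0, 0.4], [[0, 0, 0], 0, 0.4], [[0, 0, 0], 0, 1], [[0, 0, 0], 0, 1], [[0, 0, 0], 0, 1], [[0, 0, 0], 0, 1], [[0, 0, 0], 0, 1], [[0, 0, 0], 0, 1], [[0, 0, 0], 0, 1], [[0, 0, 0], 0, 1]]' --force 30

```text
clock: 5.35
position: [572.1, -110.8, 110.4]
tcp_rot: [0.001, 0.553, 0.833, 0.001]
wrist_force: [5.1, 0.1, -1.2]
finger_gap: 13.8
grasp_force: 30.0
```

>>> move_arm --moves '[[[0, 0, 0], -0.034, 1], [[0, 0, 0], -0.034, 1], [[0, 0, 0], -0.034, 1], [[0, 0, 0], -0.034, 1], [[0, 0, 0], -0.034, 1], [[0, 0, 0], -0.034, 1], [[0, 0, 0], -0.034, 1], [[0, 0, 0], -0.034, 1], [[0, 0, 0], -0.034, 1], [[0, 0, 0], -0.034, 1], [[0, 0, 0], -0.034, 1], [[0, 0, 0], -0.034, 1], [[0, 0, 0], 0, 1], [[0, 0, 0], 0, 1]]'

```text
clock: 6.75
position: [571.8, -111.3, 110.4]
tcp_rot: [0.001, -0.053, 0.999, -0.0]
wrist_force: [4.8, -0.3, 0.7]
finger_gap: 14.0
grasp_force: 30.0
```

```bash
python3 - <<'E'
from h import *
s=manip.state();R=Ro.from_quat(s['tcp_rot'],scalar_first=True).as_matrix()
print(s['clock'],s['position'],'psi',np.arctan2(R[1,1],R[0,1])-.278,s['wrist_force'],s['wrist_torque'],s['finger_gap'],s['grasp_force'])
E
```

```text
6.75 [ 571.82791635 -111.32634055  110.42424623] psi 1.3988957603148104 [ 4.8457538  -0.2532721   0.70078819] [-0.03232071 -1.2390821   0.09704158] 14.019883959171962 29.999229940585792
```

>>> move_arm --moves '[[[0, 0, 0], -0.01, 1], [[0, 0, 0], -0.01, 1], [[0, 0, 0], -0.01, 1], [[0, 0, 0], 0, 1], [[0, 0, 0], 0, 1]]'

```text
clock: 7.25
position: [571.6, -111.3, 110.4]
tcp_rot: [0.0, -0.101, 0.995, -0.0]
wrist_force: [5.4, -0.2, 2.8]
finger_gap: 15.0
grasp_force: 30.8
```

```bash
cat >> h.py <<'E'
def st():
    s=manip.state();R=Ro.from_quat(s['tcp_rot'],scalar_first=True).as_matrix()
    print(s['clock'],s['position'].round(1),'turn',np.arctan2(R[1,1],R[0,1])-.278,s['wrist_force'].round(1),s['wrist_torque'].round(3),s['finger_gap'],s['grasp_force'],s['joint_pos'].round(2))
    return s,R
E
python3 -c "
from h import *
st()"
```

```text
7.25 [ 571.6 -111.3  110.4] turn 1.4944778679478101 [ 5.4 -0.2  2.8] [-0.018 -1.28  -0.664] 15.01387328944546 30.781898737186566 [ 0.82  0.43 -0.86  1.75  0.35  1.13  1.62]
```

>>> move_arm --moves '[[[0, 0, 0], 0.02, 1], [[0, 0, 0], 0, 0.4], [[0, 0, 0], 0, 0.4], [[0, 0, 0], 0, 0.4], [[0, 0, -0.1], 0, 0.4], [[0, 0, -0.1], 0, 0.4], [[0, 0, -0.1], 0, 0.4], [[0, 0, -0.1], 0, 0.4], [[0, 0, -0.1], 0, 0.4]]'

```text
clock: 8.15
position: [570.6, -111.0, 235.7]
tcp_rot: [-0.001, -0.071, 0.997, 0.0]
wrist_force: [0.6, -0.4, -0.1]
finger_gap: 51.9
grasp_force: 0.0
```

>>> move_arm --moves '[[[0, 0, 0], 0.0353, 0], [[0, 0, 0], 0.0353, 0], [[0, 0, 0], 0.0353, 0], [[0, 0, 0], 0.0353, 0], [[0, 0, 0], 0.0353, 0], [[0, 0, 0], 0.0353, 0], [[0, 0, 0], 0.0353, 0], [[0, 0, 0], 0.0353, 0], [[0, 0, 0], 0.0353, 0], [[0, 0, 0], 0.0353, 0], [[0, 0, 0], 0.0353, 0], [[0, 0, 0], 0.0353, 0], [[0.1535, 0.015, 0], 0, 0], [[0.1535, 0.015, 0], 0, 0], [[0.1535, 0.015, 0], 0, 0], [[0.1535, 0.015, 0], 0, 0], [[0.1535, 0.015, 0], 0, 0], [[0.1535, 0.015, 0], 0, 0], [[0.1535, 0.015, 0], 0, 0], [[0, 0, 0], 0, 0]]'

```text
clock: 10.15
position: [493.1, 153.9, 235.3]
tcp_rot: [-0.001, 0.557, 0.831, 0.0]
wrist_force: [0.1, -0.8, 1.0]
finger_gap: 86.8
grasp_force: 0.0
```

```bash
python3 - <<'E'
from h import *
s,p,R=look('pics/w2.png'); st()
Q=[485.9,4.5,.278]
for P in ((50,135,128),(75,50,127),(100,110,86)): print(P,(proj(p,enc(Q,P))*1.5).round())
E
```

```text
10.15 [493.1 153.9 235.3] psi 0.39 gap 86.8 0.0 [ 0.1 -0.8  1. ] [ 0.43  0.14 -0.88  1.75  0.11  1.31 -0.08]
10.2 [494.2 150.8 235. ] turn 0.10896169938631711 [ 0.2 -0.4  0.3] [-0.015 -0.121 -0.01 ] 87.28251112694366 0.0 [ 0.44  0.14 -0.88  1.75  0.11  1.31 -0.08]
(50, 135, 128) [396. 306.]
(75, 50, 127) [420. 441.]
(100, 110, 86) [465. 333.]
```

View pics/w2.png

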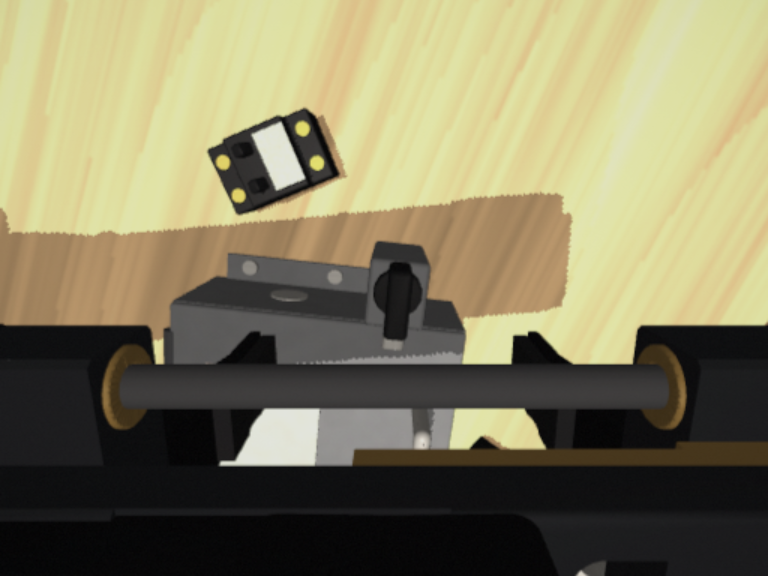

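>>> move_arm --moves '[[[0, 0, 0], 0.02, 0.4], [[0, 0, 0.1], 0, 0.4], [[0, 0, 0.1], 0, 0.4], [[0, 0, 0.1], 0, 0.4], [[0, 0, 0.06], 0, 0.4], [[0, 0, 0], 0, 0.4], [[0, 0, 0], 0, 0.4], [[0, 0, 0], 0, 0.4]]'

```text
clock: 11.0
position: [496.5, 148.2, 146.3]
tcp_rot: [0.001, 0.586, 0.81, 0.001]
wrist_force: [-0.2, -0.0, 0.8]
finger_gap: 52.3
grasp_force: 0.0
```

```bash
python3 - <<'E'
from h import *
s,R=st()
print(R.T@(np.array([497,148.1,110])-s['position'])/250)
E
```

```text
11.0 [496.5 148.2 146.3] turn 0.03977613693598686 [-0.2 -0.   0.8] [-0.042 -0.099 -0.035] 52.312381046804695 0.0 [ 0.4   0.23 -0.86  1.86  0.19  1.14 -0.21]
[-0.00082069  0.00149691  0.14512639]
```

>>> move_arm --moves '[[[0, 0.002, 0.075], 0, 0.4], [[0, 0, 0.07], 0, 0.4], [[0, 0, 0], 0, 0.4], [[0, 0, 0], 0, 1], [[0, 0, 0], 0, 1], [[0, 0, 0], 0, 1], [[0, 0, 0], 0, 1], [[0, 0, 0], 0, 1], [[0, 0, 0], 0, 1], [[0, 0, 0], 0, 1]]' --force 30

```text
clock: 12.0
position: [497.7, 148.6, 109.3]
tcp_rot: [0.001, 0.586, 0.81, 0.001]
wrist_force: [5.9, 2.8, -4.1]
finger_gap: 13.8
grasp_force: 30.0
```

>>> move_arm --moves '[[[0, 0, 0], -0.036, 1], [[0, 0, 0], -0.036, 1], [[0, 0, 0], -0.036, 1], [[0, 0, 0], -0.036, 1], [[0, 0, 0], -0.036, 1], [[0, 0, 0], -0.036, 1], [[0, 0, 0], -0.036, 1], [[0, 0, 0], -0.036, 1], [[0, 0, 0], -0.036, 1], [[0, 0, 0], -0.036, 1], [[0, 0, 0], -0.036, 1], [[0, 0, 0], -0.036, 1], [[0, 0, 0], -0.01, 1], [[0, 0, 0], -0.01, 1], [[0, 0, 0], -0.01, 1], [[0, 0, 0], 0, 1], [[0, 0, 0], 0, 1]]'

```text
clock: 13.7
position: [497.1, 148.3, 109.3]
tcp_rot: [0.001, -0.098, 0.995, 0.0]
wrist_force: [6.1, 1.2, 1.4]
finger_gap: 14.5
grasp_force: 30.5
```

```bash
python3 -c "
from h import *
st()"
```

```text
13.7 [497.1 148.3 109.3] turn 1.4893973898350275 [6.1 1.2 1.4] [ 0.285 -1.391 -0.56 ] 14.476094926159803 30.53842249821173 [ 0.58  0.37 -1.11  1.89  0.37  1.11  1.09]
```

>>> move_arm --moves '[[[0, 0, 0], 0.02, 1], [[0, 0, 0], 0, 0.4], [[0, 0, 0], 0, 0.4], [[0, 0, 0], 0, 0.4], [[0, 0, -0.1], 0, 0.4], [[0, 0, -0.1], 0, 0.4], [[0, 0, -0.1], 0, 0.4], [[0, 0, -0.1], 0, 0.4], [[0, 0, -0.1], 0, 0.4], [[0, 0, 0], 0, 0.4]]'

```text
clock: 14.7
position: [497.1, 149.0, 236.5]
tcp_rot: [0.002, -0.068, 0.998, 0.0]
wrist_force: [-0.9, 0.6, 0.4]
finger_gap: 51.9
grasp_force: 0.0
```

>>> move_arm --moves '[[[0, 0, 0], 0.0378, 0], [[0, 0, 0], 0.0378, 0], [[0, 0, 0], 0.0378, 0], [[0, 0, 0], 0.0378, 0], [[0, 0, 0], 0.0378, 0], [[0, 0, 0], 0.0378, 0], [[0, 0, 0], 0.0378, 0], [[0, 0, 0], 0.0378, 0], [[0, 0, 0], 0.0378, 0], [[0, 0, 0], 0.0378, 0], [[0, 0, 0], 0.0378, 0], [[0, 0, 0], 0.0378, 0], [[-0.1352, 0.025, 0], 0, 0], [[-0.1352, 0.025, 0], 0, 0], [[-0.1352, 0.025, 0], 0, 0], [[-0.1352, 0.025, 0], 0, 0], [[0, 0, 0], 0, 0.4], [[0, 0, 0], 0, 0.4], [[0, 0, 0], 0, 0.4]]'

```text
clock: 16.6
position: [557.1, 26.6, 233.3]
tcp_rot: [-0.001, 0.6, 0.8, -0.0]
wrist_force: [-0.3, 1.0, -0.1]
finger_gap: 70.4
grasp_force: 0.0
```

```bash
python3 - <<'E'
from h import *
import cv2
s,R=st(); p=manip.snapshot('top'); cv2.imwrite('pics/t3.png',cv2.resize(p['frame'][150:270,195:325],None,fx=4.5,fy=4.5,interpolation=cv2.INTER_CUBIC))
s,p,R=look('pics/w3.png')
Q=[485.9,4.5,.278]
for P in ((50,135,128),(75,50,127),(75,0,127),(75,-50,127),(100,110,86)): print(P,(proj(p,enc(Q,P))*1.5).round())
print(R.T@(enc(Q,(75,0,117))-s['position'])/250)
E
```

```text
16.6 [557.1  26.6 233.3] turn 0.005396375574220125 [-0.3  1.  -0.1] [ 0.002 -0.112  0.018] 70.3538066591826 0.0 [ 0.63  0.25 -0.88  1.66  0.2   1.33  0.  ]
16.65 [557.2  26.7 233.6] psi 0.284 gap 66.8 0.0 [-0.3  0.3 -0.6] [ 0.63  0.25 -0.88  1.66  0.2   1.33  0.  ]
(50, 135, 128) [345.  37.]
(75, 50, 127) [395. 209.]
(75, 0, 127) [394. 298.]
(75, -50, 127) [394. 379.]
(100, 110, 86) [437. 103.]
[-0.00734488  0.0017694   0.46619994]
```

View pics/w3.png

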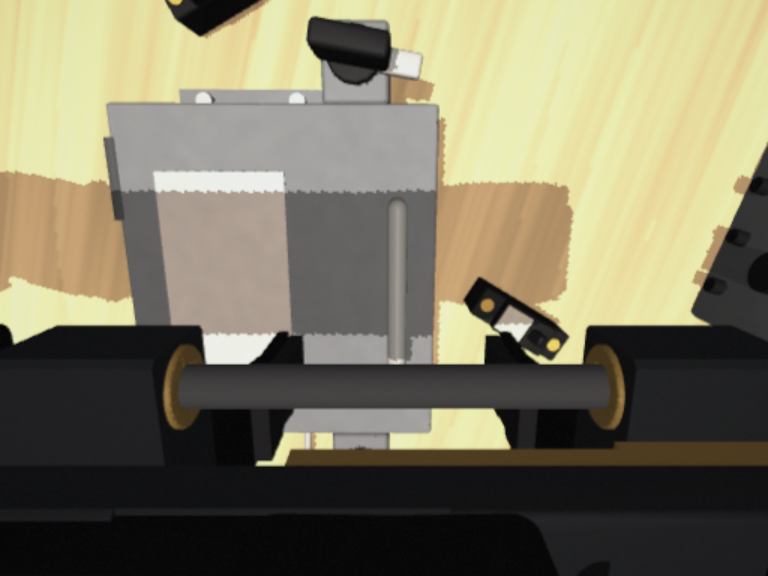

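View pics/t3.png

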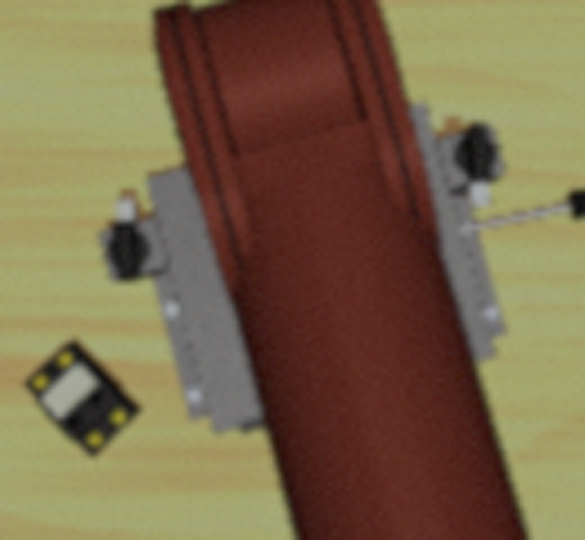

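>>> move_arm --moves '[[[-0.007, 0.003, 0.1], 0, 0.4], [[0, 0, 0.1], 0, 0.4], [[0, 0, 0.1], 0, 0.4], [[0, 0, 0.1], 0, 0.4], [[0, 0, 0.066], 0, 0.4], [[0, 0, 0], 0, 0.4], [[0, 0, 0], 0, 1], [[0, 0, 0], 0, 1], [[0, 0, 0], 0, 1], [[0, 0, 0], 0, 1], [[0, 0, 0], 0, 1], [[0, 0, 0], 0, 1], [[0, 0, 0], 0, 1]]' --force 30

```text
clock: 18.0
position: [559.6, 23.9, 117.6]
tcp_rot: [0.0, 0.601, 0.799, 0.001]
wrist_force: [3.6, 1.3, -1.2]
finger_gap: 9.8
grasp_force: 30.0
```

```bash
python3 - <<'E'
from h import *
s,R=st()
f=lambda a:np.array([0,175*np.cos(a)-41*np.sin(a),-(175*np.sin(a)+41*np.cos(a))])
for n in (18,):
    a=np.radians(45)*np.arange(n+1)/n
    P=np.array([f(x) for x in a]); print((np.diff(P,axis=0)/250).round(4).tolist())
E
```

```text
18.0 [559.6  23.9 117.6] turn 0.003441444403443794 [ 3.6  1.3 -1.2] [ 0.117 -0.79  -0.044] 9.82684580998424 30.0001922249794 [ 0.59  0.36 -0.85  1.79  0.3   1.12 -0.08]
[[0.0, -0.0078, -0.0304], [0.0, -0.0091, -0.03], [0.0, -0.0104, -0.0296], [0.0, -0.0117, -0.0291], [0.0, -0.013, -0.0286], [0.0, -0.0142, -0.028], [0.0, -0.0154, -0.0273], [0.0, -0.0166, -0.0266], [0.0, -0.0177, -0.0259], [0.0, -0.0188, -0.0251], [0.0, -0.0199, -0.0242], [0.0, -0.021, -0.0233], [0.0, -0.022, -0.0224], [0.0, -0.0229, -0.0214], [0.0, -0.0238, -0.0204], [0.0, -0.0247, -0.0193], [0.0, -0.0255, -0.0182], [0.0, -0.0263, -0.0171]]
```

>>> move_arm --moves '[[[0, -0.0078, -0.0304], 0, 1], [[0, -0.0091, -0.03], 0, 1], [[0, -0.0104, -0.0296], 0, 1], [[0, 0, 0], 0, 1], [[0, 0, 0], 0, 1]]'

```text
clock: 18.5
position: [553.1, 22.0, 140.3]
tcp_rot: [0.001, 0.601, 0.799, 0.001]
wrist_force: [5.7, 1.3, -1.2]
finger_gap: 10.0
grasp_force: 30.0
```

```bash
python3 -c "
from h import *
st()"
```

```text
18.5 [553.1  22.  140.3] turn 0.00332671121098993 [ 5.7  1.3 -1.2] [ 0.332 -1.537 -0.038] 10.019789336168026 30.003378689289093 [ 0.61  0.32 -0.86  1.79  0.27  1.15 -0.05]
```

```bash
python3 - <<'E'
from h import *
import cv2
p=manip.snapshot('side'); cv2.imwrite('pics/s4.png',cv2.resize(p['frame'][120:320,170:350],None,fx=3,fy=3,interpolation=cv2.INTER_CUBIC))
E
```

```text
(no output)
```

View pics/s4.png

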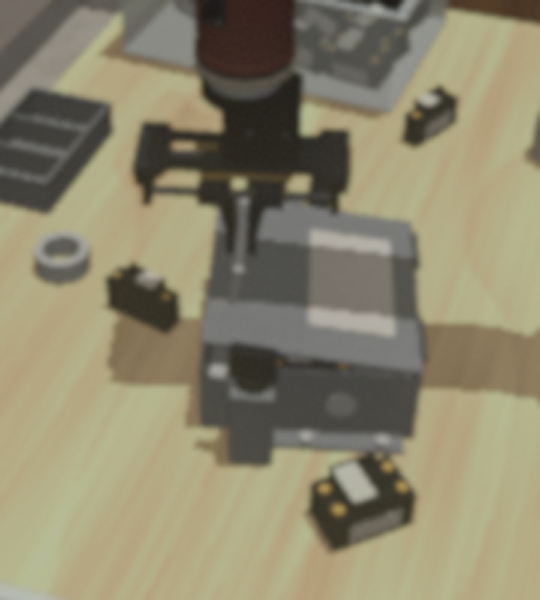

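The cover is lifting (free edge at about (205,315) is raised and a gap shows above the box). Continuing the arc.

>>> move_arm --moves '[[[0, -0.0117, -0.0291], 0, 1], [[0, -0.013, -0.0286], 0, 1], [[0, -0.0142, -0.028], 0, 1], [[0, -0.0154, -0.0273], 0, 1], [[0, -0.0166, -0.0266], 0, 1], [[0, -0.0177, -0.0259], 0, 1], [[0, -0.0188, -0.0251], 0, 1], [[0, -0.0199, -0.0242], 0, 1], [[0, 0, 0], 0, 1], [[0, 0, 0], 0, 1]]'

```text
clock: 19.55
position: [523.4, 13.5, 194.6]
tcp_rot: [0.001, 0.601, 0.799, 0.001]
wrist_force: [7.2, 2.1, 3.5]
finger_gap: 9.7
grasp_force: 30.0
```

```bash
python3 -c "
from h import *
st()"
```

```text
19.55 [523.4  13.5 194.6] turn 0.003439774446149735 [7.2 2.1 3.5] [ 0.462 -1.94   0.013] 9.650839033388419 30.004318356513977 [ 0.7   0.19 -0.89  1.79  0.16  1.23  0.04]
```

>>> move_arm --moves '[[[0, -0.021, -0.0233], 0, 1], [[0, -0.022, -0.0224], 0, 1], [[0, -0.0229, -0.0214], 0, 1], [[0, -0.0238, -0.0204], 0, 1], [[0, -0.0247, -0.0193], 0, 1], [[0, -0.0255, -0.0182], 0, 1], [[0, -0.0263, -0.0171], 0, 1], [[0, 0, 0], 0, 1], [[0, 0, 0], 0, 1], [[0, 0, 0], 0, 1], [[0, 0, 0], 0, 1]]'

```text
clock: 20.65
position: [484.4, 2.4, 230.8]
tcp_rot: [0.002, 0.601, 0.799, 0.002]
wrist_force: [8.8, 2.5, 8.9]
finger_gap: 9.7
grasp_force: 30.0
```

```bash
python3 - <<'E'
from h import *
import cv2
s,R=st(); Q=[485.9,4.5,.278]
h=enc(Q,(-100,0,80.5)); d=s['position']+np.array([0,0,4]) -h; ex=np.array([np.cos(.278),np.sin(.278)])
x,z=d[:2]@ex,d[2]; print('angle by TCP (bar ~4 above)',np.degrees(np.arctan2(z,x)-np.arctan2(41,175)),np.hypot(x,z),np.hypot(175,41))
p=manip.snapshot('side'); cv2.imwrite('pics/s5.png',cv2.resize(p['frame'][100:320,160:350],None,fx=2.7,fy=2.7,interpolation=cv2.INTER_CUBIC))
for a in np.radians([41,45,49]):
    for yy in(110,-110): print(np.degrees(a),yy,((proj(p,enc(Q,(-100+200*np.cos(a)-3*np.sin(a),yy,80.5+200*np.sin(a)+3*np.cos(a))))-[160,100])*2.7).round())
E
```

```text
20.65 [484.4   2.4 230.8] turn 0.003904257541208378 [8.8 2.5 8.9] [ 0.587 -2.145  0.069] 9.704709575436363 29.997859597206116 [ 0.78  0.05 -0.89  1.83  0.04  1.28  0.17]
angle by TCP (bar ~4 above) 44.40545562699773 182.81855761935566 179.7386992275175
41.0 110 [260. 280.]
41.0 -110 [270. 151.]
45.0 110 [271. 272.]
45.0 -110 [279. 143.]
49.0 110 [282. 265.]
49.0 -110 [289. 136.]
```

View pics/s5.png

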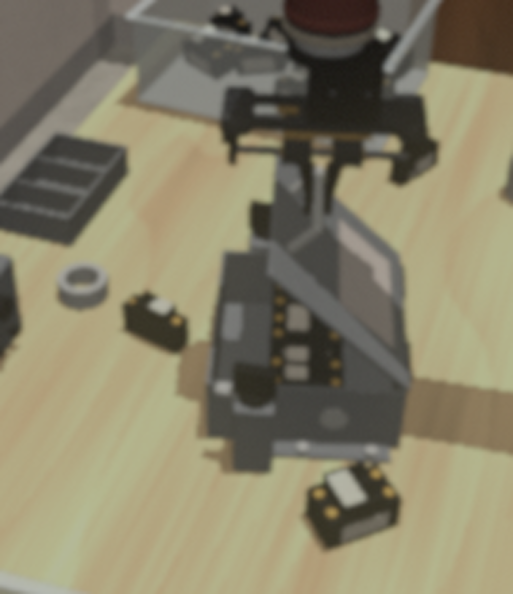

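```bash
python3 - <<'E'
from h import *
import cv2
p=manip.snapshot('side'); Q=[485.9,4.5,.278]; o=np.array([225,140]);k=6
im=cv2.resize(p['frame'][140:240,225:325],None,fx=k,fy=k,interpolation=cv2.INTER_CUBIC)
for a,col in((45,(0,255,0)),(52,(0,0,255))):
    a=np.radians(a)
    P=lambda r,n,y:tuple(int(v) for v in (proj(p,enc(Q,(-100+r*np.cos(a)-n*np.sin(a),y,80.5+r*np.sin(a)+n*np.cos(a))))-o)*k)
    for i,j in (((0,3,110),(200,3,110)),((200,3,110),(200,3,-110)),((0,-3,110),(200,-3,110)),((175,41,50),(175,41,-50))): cv2.line(im,P(*i),P(*j),col,1)
cv2.imwrite('pics/s6.png',im)
E
```

```text
(no output)
```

View pics/s6.png

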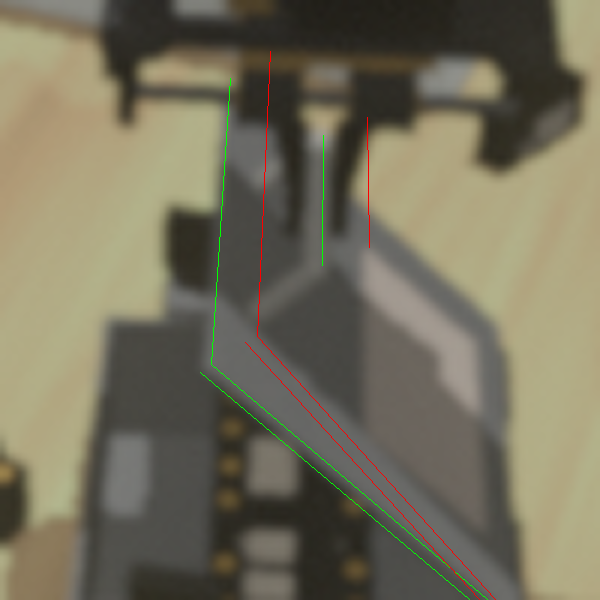

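```bash
python3 -c "
from h import *
st(); print(manip.hand_in())"
```

```text
20.75 [484.4   2.3 230.8] turn 0.003968150603783749 [8.4 1.7 9.3] [ 0.631 -2.117  0.017] 10.059910593819131 29.998039305210114 [ 0.78  0.05 -0.89  1.83  0.04  1.28  0.17]
the job is handed in; nothing more can be done
None
```

Both knobs were turned counterclockwise to their end stops before the cover was lifted. The arm still grips the cover at about 45°, checked by the gripper's travel and a side-camera overlay. The job was handed in at 20.75 s; no verdict was returned.

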